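Find and press the hidden release of the spares case

TASK

The long green spares case on the bench is opened by a release catch hidden in a notch somewhere along the black ledge on its far side. Run a shut fingertip along the outer face of that ledge until it finds the notch, press the catch inside fully home, toward the case, so that the lid pops ajar, and draw the hand clear. Use the catch only: keep the fingers off the lid, pick nothing up, and leave the loose things lying round the case where they are.

Things in the scene. Friction and masses are not known exactly. Their poses are not given: they have to be found in the camera images.
- case: Long, low green case, fixed: 120 mm (x) by 362 mm (y), 40 mm high with its lid. Origin: centre of its underside, on the bench. x points to its far side, y along its length to the left, z up. The far wall is at x = +60 mm; a black ledge runs all along it, standing 22 mm out, so its upright outer face is at x = +82 mm; its top is 26 mm above the bench, 14 mm below the lid's top.
- ledge_mid (a point): Middle of the ledge's top outer edge (x +82, y 0, z +26 mm of the case); axes as the case's. Between its end caps the ledge has six bays, each 52 mm long, centred at y = -130, -78, -26, +26, +78, +130 mm. Five are solid. One, another each run, is the notch: a 52 mm gap, open to the far side and above, with a 3 mm floor.
- ledge_left (a point): Left end (y = +156 mm of the case) of the six bays, on the ledge's top outer edge, 26 mm above the bench.
- ledge_right (a point): Right end (y = -156 mm of the case) of the six bays, likewise.
- catch (a joint): How far the release catch is pushed in, m: 0 as found, 0.008 home. Black block in the notch, 42 mm long, 5 to 24 mm above the bench, its face 10 mm behind the ledge's outer face (case x = +72 mm). It slides toward the case (-x of the case), needs 4 to 6 N, has no return spring and stays where it is left. Its place along the ledge is not told.
- lid: The case's green lid, 122 by 362 by 9 mm, hinged along the edge nearest the robot. Origin: on the hinge line at its middle, 31 mm above the bench; x points across the lid to its far edge. It is linked to the catch and rises as that goes in: by 0.12 rad (far edge 15 mm up) when the catch is home. It stays there.
- screwdriver: Loose red-handled screwdriver, 211 mm long, 28 mm thick, lying beyond the case's right end. Bystander.
- marker_0: Loose black and white marker pen, 141 mm long, 17 mm thick, lying beyond the case's left end. Bystander.
- note_block: Loose yellow note block, 76 by 76 by 30 mm, toward the back of the bench. Bystander.
- tape_measure: Loose yellow tape measure, 36 by 75 by 67 mm, to the left. Bystander.

How it is judged:
By the outcome, as a careful person would: the job done as asked, in the order asked, and still so for the second after the job is handed in, with the robot touching nothing.
It also fails if it takes over 64 s, if anything falls off the work surface, if the arm or the gripper's body presses on something with over 40 N, if the wrist force passes 120 N, or if a joint passes its speed limit or range.

ROBOT

A 6-joint arm with a two-finger parallel gripper is mounted at the origin on a cart in front of the work surface, level with it; the furniture and walls round the work are solid. World frame = base frame: x ahead of the robot, y to its left, z up, the work surface at z = 0. Lengths are in m, angles in degrees, forces in N, time in s.
With the tool pointing down it reaches from about 0.25 to 0.725 m from the base axis. Payload 9.7 kg.
Tool frame: the origin (TCP) lies at the very end of the fingers, on their centre line; the grasp point (between the pads) lies grasp_offset behind it (grasp_offset is the distance from the TCP to the grasp point, in m); z points along the fingers, y is the line along which they close (so a half turn about z gives the same grasp; the last joint's range is limited). The gripper opens to 85 mm and grips with 20 to 120 N. Pads are 22 mm wide; open, the fingers measure 114 mm over their backs; the gripper's body (76 mm by 85 mm) begins 54 mm behind the grasp point. The pads swing forward as they close: fully open they stand 13 mm farther back than shut.
Start: joints at [65.661, 4.979, 10.078, 95.1, 0, 90], TCP at [0.227, 0.501, 0.203] pointing down, gripper open.
Joint ranges: [-179.16, 179.16], [-48.56, 103.87], [-65.8, 70.77], [-126.05, 130.52], [-82.76, 87.17], [-180, 180]. Speed limits (degrees/s): [127.2, 127.2, 147.25, 180, 180, 180].

INTERFACE

Orientations are given as [roll, pitch, yaw] about the fixed x, y, z axes, in that order (R = Rz(yaw) Ry(pitch) Rx(roll)).
In Python, from workcell import get_obs, camera, calibration, job_done, recognise, cut_out, mark_of, grasp_offset gives the robot as it stands.
- The arm moves only by the tool servo_tool, never from a script. Its argument "moves" is a list of rows, each a list of 3 entries, a list of its own where there are three numbers: the turn, a rotation vector about the tool's x, y, z in degrees, then the shift along the tool's x, y, z in m, then the opening in per cent of the stroke, from 0 (shut) to 100 (fully open). In form: [[[ax, ay, az], [x, y, z], claw], ...]. A call has 1 to 12 rows; each row shifts and turns the commanded pose from where the row before left it, along the tool's axes as they then stand; what a row does not reach is not made up. A row lasts 1/10 s, in which the tool goes at most 50 mm and 8.59 degrees, less where a joint would pass 70% of its speed; a pose out of reach is approached as far as the arm can. A call is refused whole if a number of a shift passes 0.05 or a number of a turn 8.59, either way. A call with a gripper value outside its range is refused whole. The fingers move at their own pace and stop on an object; "force" is the grip in N (left out, the last holds). Time passes only in rows, so rows that do not move let the fingers close. It gives the time, the measured TCP pose, the force, the opening and the grip force at its end, in the units of the state.
- get_obs(): the state, without advancing time (a new reading comes with each control period).
- camera(name): name is "side" or "top" or "wrist"; returns (picture, depth): 384x512x3 uint8, red, green, blue; 384x512 float32, m along the optical axis (not along the pixel's ray), 0 where there is no reading.
- calibration(name): a dict with "camera_matrix" (3x3 intrinsics, pixels), "dist" ([k1, k2, p1, p2, k3] as OpenCV has them; the pictures are not rectified), "R" (3x3) and "t" (3): a world point X has camera coordinates R X + t. Camera axes: x right, y down, z forward; pixel columns grow to the right and rows downward; lengths in m; the calibration is good to about 2 mm. A picture is of the moment at which its call begins: read the wrist's pose just before it. calibration takes no time and is no camera call; for the wrist camera it gives the pose at the moment of the call.
- job_done(): hands the job in; it is judged then, once.
Trained networks look in the newest picture that a camera, given by its name, has taken for a name from the list of things; names that differ only in an ending like _2 or _b are one class to them, and where a whole thing is asked for, a point or a joint stands for the part that bears it (a point fixed in the world has none). Each returns a list of dicts, best first, with "score" (0 to 1); they miss things now and then, are a little off and sometimes report something else, mostly with a low value. They report only what shows in the picture. A call takes as long as a camera call.
- recognise(name, camera): "xyz" ([x, y, z] in m, in the coordinates of the camera as it stood for that picture, good to about 4 mm: the middle of the surface that is visible of it).
- cut_out(name, camera): "mask" (384x512 bool, what is visible of it).
- mark_of(name, camera): "xyz" ([x, y, z] in m, in the coordinates of the camera as it stood for that picture, good to about 4 mm: a listed point, or the origin of a listed thing).
The state is a dict: "time": time; "q": joint angles; "qd": joint speeds; "joint_efforts": joint torques, N m; "ee_pos": TCP position; "tcp_rot": TCP orientation; "wrist_force": force on the tool from outside, world axes, zero at the start; "torque": the same for the moment, N m; "opening": finger opening in m; "grasp_force": force on a finger pad.
Only numpy, scipy, OpenCV 4.12 (cv2) and the standard library are available. Lean on these libraries where they do the work, as an engineer would, in place of code of your own. Each camera call takes 0.05 s, during which the arm holds its last target. There are 200 camera calls.

## Working session

There is one attempt and no reset: what is moved stays moved. The work goes in short steps, Python scripts to look and compute and a tool call to move; the robot and the scene stay as the last step left them, time stands still between calls to the robot, and variables do not carry over. Pictures are saved under pics/ and viewed, at most 10 in all, crops included, and the job is handed in when it is done.

Besides the shell and the picture viewer there is one more tool, called after ">>>" as name(argument=value, ...) on one line, values as JSON. servo_tool: Moves the arm, as the interface text tells. Its arguments: {"type":"object","properties":{"moves":{"type":"array"},"force":{"type":"number"}},"required":["moves"]}

```bash
mkdir -p pics; cat > h.py <<'E'
import numpy as np, cv2
from workcell import *
def w(name,xyz):
    c=calibration(name); return np.array(c["R"]).T@(np.array(xyz)-np.array(c["t"]))
E
python3 - <<'E'
from h import *
o=get_obs(); print(o["time"],o["ee_pos"],o["tcp_rot"],o["wrist_force"],o["opening"],grasp_offset)
ims=[]
for n in ["top","side"]:
    p,d=camera(n); ims.append(p)
    for k in ["case","ledge_mid","ledge_left","ledge_right","lid","catch","screwdriver","marker_0","note_block","tape_measure"]:
        try:
            r=mark_of(k,n)
            print(n,k,[(round(x["score"],2),np.round(w(n,x["xyz"]),4).tolist()) for x in r[:2]])
        except Exception as e: print(n,k,e)
    cv2.imwrite(f"pics/{n}0.png",p[:,:,::-1])
print(get_obs()["time"])
E
```

```text
0.0 [0.22654891 0.50087194 0.20276683] [-1.79921929e+02 -7.96419695e-05  1.55662749e+02] [0.09225558 0.46497495 0.35645561] 0.0852259610797137 0.0187
top case [(0.77, [0.5336, 0.0093, -0.005])]
top ledge_mid [(0.6, [0.6155, 0.0114, 0.0227])]
top ledge_left [(0.98, [0.6144, 0.1656, 0.0283])]
top ledge_right [(0.93, [0.6214, -0.1452, 0.0239])]
top lid [(0.81, [0.4766, 0.0074, 0.0264]), (0.68, [0.6155, 0.1648, 0.0246])]
top catch it knows: case, ledge_left, ledge_mid, ledge_right, lid, marker, note_block, screwdriver, tape_measure
top screwdriver [(0.76, [0.5054, -0.2613, 0.0012])]
top marker_0 [(0.78, [0.4973, 0.2462, 0.0016])]
top note_block [(0.81, [0.7857, 0.1692, 0.0009])]
top tape_measure [(0.55, [0.4734, 0.3675, -0.0002])]
side case [(0.89, [0.5353, 0.0103, 0.0033])]
side ledge_mid [(0.69, [0.6179, 0.0091, 0.0247])]
side ledge_left [(0.59, [0.6154, 0.1659, 0.0291])]
side ledge_right [(0.86, [0.6258, -0.1456, 0.0245])]
side lid [(0.93, [0.4781, 0.0067, 0.03])]
side catch it knows: case, ledge_left, ledge_mid, ledge_right, lid, marker, note_block, screwdriver, tape_measure
side screwdriver [(0.47, [0.5057, -0.2592, 0.001])]
side marker_0 [(0.47, [0.4941, 0.2403, -0.0005])]
side note_block [(0.85, [0.7772, 0.1666, -0.001])]
side tape_measure [(0.82, [0.4769, 0.3638, -0.0014])]
1.0
```

View pics/top0.png

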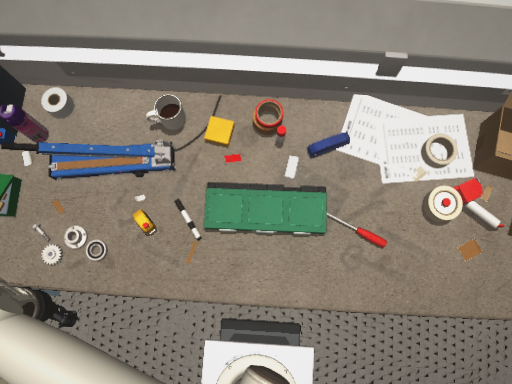

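View pics/side0.png

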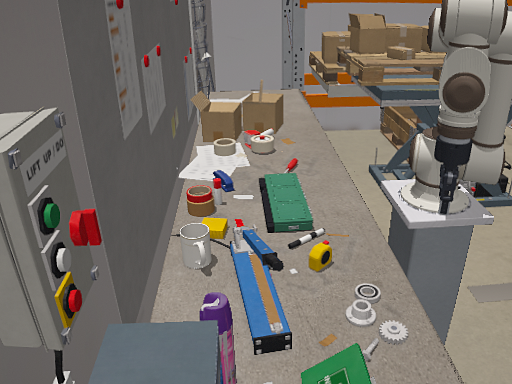

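The top view shows the case at columns 205–327, rows 183–235, with the ledge along its upper edge at about row 186. The side view agrees with this, and the space beyond the ledge is clear nearby. Next I'll turn the tool so its closing line runs along the ledge, shut it and move over the ledge.

>>> servo_tool(moves=[[[0,0,-8.5],[0,0,-0.01],0],[[0,0,-8.5],[0,0,-0.01],0],[[0,0,-8.5],[0,0,-0.01],0],[[0,0,-0.4],[-0.03,-0.04,0],0],[[0,0,0],[-0.04,-0.05,0],0],[[0,0,0],[-0.04,-0.05,0],0],[[0,0,0],[-0.04,-0.05,0],0],[[0,0,0],[-0.04,-0.05,0],0],[[0,0,0],[-0.04,-0.05,0],0],[[0,0,0],[-0.04,-0.05,0],0],[[0,0,0],[-0.04,-0.05,0],0],[[0,0,0],[-0.03,-0.05,0],0]])

```text
time: 2.2
ee_pos: [0.5116, 0.1506, 0.2334]
tcp_rot: [180.0, 0.0, -178.4]
wrist_force: [0.4, 0.5, 0.7]
opening: 0.0
grasp_force: 0.0
```

```bash
python3 - <<'E'
from h import *
p=cv2.imread("pics/top0.png")[175:245,195:340]
cv2.imwrite("pics/crop.png",cv2.resize(np.clip(p.astype(float)*1.8,0,255).astype(np.uint8),None,fx=5,fy=5,interpolation=cv2.INTER_CUBIC))
p,d=camera("wrist"); o=get_obs(); print(o["ee_pos"],o["tcp_rot"],o["time"])
cv2.imwrite("pics/wrist1.png",p[:,:,::-1])
for k in ["ledge_mid","ledge_left","ledge_right","case"]:
    print(k,[(round(x["score"],2),np.round(w("wrist",x["xyz"]),4).tolist()) for x in mark_of(k,"wrist")[:2]])
E
```

```text
[0.51438474 0.14504995 0.23274317] [-1.79852280e+02  4.48697905e-02 -1.78671545e+02] 2.25
ledge_mid [(0.8, [0.6194, 0.0056, 0.0243])]
ledge_left [(0.58, [0.6177, 0.0077, 0.0246]), (0.41, [0.6234, -0.1483, 0.0237])]
ledge_right [(0.68, [0.623, -0.147, 0.0238]), (0.53, [0.7799, 0.1688, 0.0016])]
case [(0.89, [0.5368, 0.0111, -0.0025])]
```

View pics/crop.png

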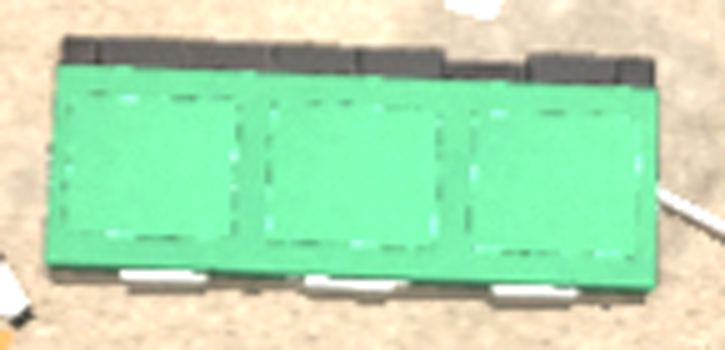

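View pics/wrist1.png

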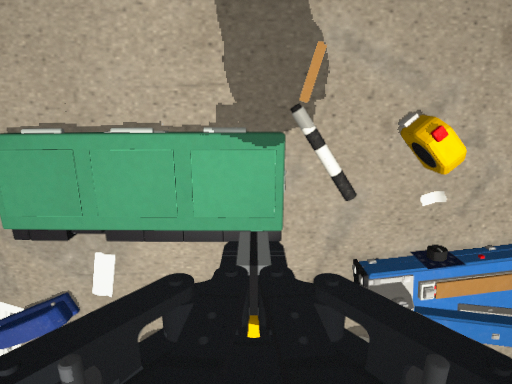

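Both pictures show one gap in the ledge. In the enlarged crop it is at columns 443–527, in the wrist view at columns 72–107. That makes it the fifth bay from the left (y = -78 mm). A white piece at wrist pixel (105, 275) lies close beyond it. I'll lean the hand so the fingertip leads, go beyond the ledge, and check how high the white piece is.

>>> servo_tool(moves=[[[0,7.5,0],[0,0,0],0],[[0,7.5,0],[0,0,0],0],[[0,0,0],[-0.02,-0.015,0.0075],0],[[0,0,0],[-0.02,-0.015,0.0075],0],[[0,0,0],[-0.02,-0.015,0.0075],0],[[0,0,0],[-0.02,-0.015,0.0075],0],[[0,0,0],[-0.02,-0.015,0.0075],0],[[0,0,0],[-0.02,-0.015,0.0075],0],[[0,0,0],[-0.02,-0.015,0.0075],0],[[0,0,0],[-0.02,-0.015,0.0075],0],[[0,0,0],[0,0,0],0],[[0,0,0],[0,0,0],0]])

```text
time: 3.65
ee_pos: [0.6522, 0.0376, 0.1338]
tcp_rot: [180.0, -15.1, -178.4]
wrist_force: [-0.6, 0.2, 0.7]
opening: 0.0001
grasp_force: 0.0
```

```bash
python3 - <<'E'
from h import *
o=get_obs(); print(o["ee_pos"],o["tcp_rot"],o["time"],o["wrist_force"])
def cloud(n):
    p,d=camera(n); c=calibration(n); K=np.array(c["camera_matrix"])
    v,u=np.mgrid[0:384,0:512]; q=cv2.undistortPoints(np.stack([u,v],-1).reshape(-1,1,2).astype(np.float64),K,np.array(c["dist"])).reshape(384,512,2)
    X=np.dstack([q,np.ones((384,512))])*d[...,None]
    return p,(X-np.array(c["t"]))@np.array(c["R"])
p,W=cloud("wrist"); cv2.imwrite("pics/wrist2.png",p[:,:,::-1])
p,W=cloud("top")
m=(p.min(2)>150)&(W[...,0]>.62)&(W[...,0]<.76)&(abs(W[...,1]+.06)<.04)
b=(abs(W[...,0]-.68)<.05)&(abs(W[...,1]+.06)<.06)&~m
print(m.sum(),W[m].min(0),W[m].max(0),np.median(W[m],0),"bench z",np.median(W[b][:,2]),np.percentile(W[b][:,2],[5,95]))
E
```

```text
[0.65220189 0.03761886 0.13384024] [ 179.99111989  -15.05975374 -178.36131819] 3.65 [-0.59563975  0.16372874  0.67898172]
212 [ 0.64908638 -0.08243647 -0.00970836] [ 0.72124251 -0.04640866  0.00907357] [ 6.84456652e-01 -6.32773172e-02 -2.51385225e-05] bench z 0.0009608093943452293 [-0.00539288  0.59962209]
```

View pics/wrist2.png

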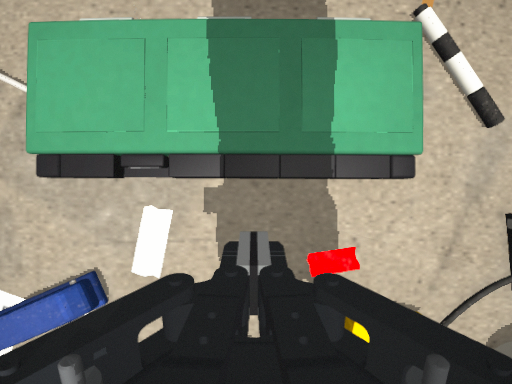

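In this view the notch shows at columns 120–168 of the ledge. The white piece and the red piece are flat on the bench at z ≈ 0. Descending beyond the ledge.

>>> servo_tool(moves=[[[0,0,0],[-0.008,0,0.029],0],[[0,0,0],[-0.008,0,0.029],0],[[0,0,0],[-0.008,0,0.029],0],[[0,0,0],[-0.007,0,0.029],0],[[0,0,0],[0,0,0],0],[[0,0,0],[0,0,0],0],[[0,0,0],[0,0,0],0]])

```text
time: 4.45
ee_pos: [0.6534, 0.0366, 0.0168]
tcp_rot: [180.0, -14.8, -178.4]
wrist_force: [1.3, 0.2, 0.3]
opening: 0.0003
grasp_force: 0.0
```

>>> servo_tool(moves=[[[0,0,0],[-0.001,0,0.004],0],[[0,0,0],[0.006,0,0.0015],0],[[0,0,0],[0.006,0,0.0015],0],[[0,0,0],[0.004,0,0.001],0],[[0,0,0],[0,0,0],0],[[0,0,0],[0,0,0],0]])

```text
time: 5.05
ee_pos: [0.6359, 0.0357, 0.0105]
tcp_rot: [180.0, -15.0, -178.4]
wrist_force: [-0.5, -0.7, -0.0]
opening: -0.0002
grasp_force: 0.0
```

>>> servo_tool(moves=[[[0,0,0],[0.001,0,0.0003],0],[[0,0,0],[0.001,0,0.0003],0],[[0,0,0],[0.001,0,0.0003],0],[[0,0,0],[0,0,0],0]])

```text
time: 5.45
ee_pos: [0.6327, 0.0356, 0.0101]
tcp_rot: [-180.0, -15.0, -178.4]
wrist_force: [-0.4, -0.3, 0.2]
opening: -0.0004
grasp_force: 0.0
```

>>> servo_tool(moves=[[[0,0,0],[0.001,0,0.0002],0],[[0,0,0],[0.001,0,0.0002],0],[[0,0,0],[0,0,0],0]])

```text
time: 5.75
ee_pos: [0.6307, 0.0356, 0.0103]
tcp_rot: [-180.0, -15.0, -178.4]
wrist_force: [0.5, -0.3, -0.4]
opening: 0.0001
grasp_force: 0.0
```

>>> servo_tool(moves=[[[0,0,0],[0.001,0,0.0002],0],[[0,0,0],[0,0,0],0]])

```text
time: 5.95
ee_pos: [0.6297, 0.0355, 0.0103]
tcp_rot: [-180.0, -15.0, -178.4]
wrist_force: [0.4, -0.4, 0.0]
opening: -0.0
grasp_force: 0.0
```

>>> servo_tool(moves=[[[0,0,0],[0.001,0,0.0002],0],[[0,0,0],[0,0,0],0]])

```text
time: 6.15
ee_pos: [0.6287, 0.0355, 0.0104]
tcp_rot: [180.0, -15.0, -178.4]
wrist_force: [0.2, 0.1, 0.1]
opening: -0.0001
grasp_force: 0.0
```

>>> servo_tool(moves=[[[0,0,0],[0.001,0,0.0003],0],[[0,0,0],[0,0,0],0]])

```text
time: 6.35
ee_pos: [0.6276, 0.0355, 0.0104]
tcp_rot: [-180.0, -15.0, -178.4]
wrist_force: [0.4, 0.1, 0.3]
opening: 0.0001
grasp_force: 0.0
```

>>> servo_tool(moves=[[[0,0,0],[0.001,0,0.0003],0],[[0,0,0],[0,0,0],0]])

```text
time: 6.55
ee_pos: [0.6266, 0.0355, 0.0103]
tcp_rot: [180.0, -15.0, -178.4]
wrist_force: [-0.2, -0.2, -0.5]
opening: -0.0001
grasp_force: 0.0
```

>>> servo_tool(moves=[[[0,0,0],[0.001,0,0.0003],0],[[0,0,0],[0,0,0],0]])

```text
time: 6.75
ee_pos: [0.6256, 0.0354, 0.0103]
tcp_rot: [180.0, -15.0, -178.4]
wrist_force: [-0.5, -0.6, -1.1]
opening: 0.0001
grasp_force: 0.0
```

>>> servo_tool(moves=[[[0,0,0],[0.001,0,0.0003],0],[[0,0,0],[0,0,0],0]])

```text
time: 6.95
ee_pos: [0.6245, 0.0354, 0.0102]
tcp_rot: [-180.0, -15.0, -178.4]
wrist_force: [0.3, 0.1, -0.3]
opening: 0.0003
grasp_force: 0.0
```

>>> servo_tool(moves=[[[0,0,0],[0.001,0,0.0003],0],[[0,0,0],[0,0,0],0]])

```text
time: 7.15
ee_pos: [0.6235, 0.0354, 0.0103]
tcp_rot: [180.0, -15.0, -178.4]
wrist_force: [0.7, 0.6, 0.9]
opening: -0.0001
grasp_force: 0.0
```

>>> servo_tool(moves=[[[0,0,0],[0.001,0,0.0003],0],[[0,0,0],[0,0,0],0]])

```text
time: 7.35
ee_pos: [0.6224, 0.0353, 0.0102]
tcp_rot: [-180.0, -15.0, -178.4]
wrist_force: [-0.7, -0.7, -0.2]
opening: 0.0001
grasp_force: 0.0
```

>>> servo_tool(moves=[[[0,0,0],[0.001,0,0.0003],0],[[0,0,0],[0,0,0],0]])

```text
time: 7.55
ee_pos: [0.6214, 0.0353, 0.0102]
tcp_rot: [180.0, -15.0, -178.4]
wrist_force: [-0.0, 0.3, 0.8]
opening: -0.0003
grasp_force: 0.0
```

```bash
python3 - <<'E'
from h import *
p,d=camera("wrist"); cv2.imwrite("pics/wrist3.png",p[:,:,::-1]); print(get_obs()["wrist_force"])
E
```

```text
[ 0.4139378   0.75389432 -0.91535884]
```

View pics/wrist3.png

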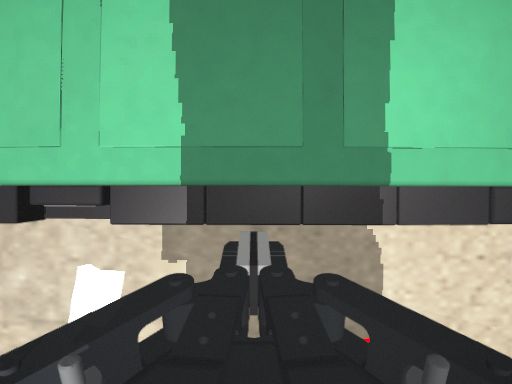

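The fingertip (columns 237–272, row 232) is still a few mm short of the ledge's outer edge (row 224), so I'll keep going gently.

>>> servo_tool(moves=[[[0,0,0],[0.001,0,0.0003],0],[[0,0,0],[0.001,0,0.0003],0],[[0,0,0],[0,0,0],0]])

```text
time: 7.9
ee_pos: [0.6193, 0.0353, 0.0101]
tcp_rot: [180.0, -15.0, -178.4]
wrist_force: [-0.3, 0.3, -0.3]
opening: -0.0001
grasp_force: 0.0
```

>>> servo_tool(moves=[[[0,0,0],[0.001,0,0.0003],0],[[0,0,0],[0,0,0],0]])

```text
time: 8.1
ee_pos: [0.6182, 0.0352, 0.0101]
tcp_rot: [180.0, -15.0, -178.4]
wrist_force: [-0.4, 0.3, -0.7]
opening: 0.0001
grasp_force: 0.0
```

>>> servo_tool(moves=[[[0,0,0],[0.001,0,0.0003],0],[[0,0,0],[0,0,0],0]])

```text
time: 8.3
ee_pos: [0.6172, 0.0352, 0.0101]
tcp_rot: [180.0, -15.0, -178.4]
wrist_force: [0.5, 0.8, 0.1]
opening: 0.0003
grasp_force: 0.0
```

>>> servo_tool(moves=[[[0,0,0],[0.001,0,0.0003],0],[[0,0,0],[0,0,0],0]])

```text
time: 8.5
ee_pos: [0.6161, 0.0352, 0.01]
tcp_rot: [180.0, -15.0, -178.4]
wrist_force: [0.1, 0.1, 0.3]
opening: 0.0
grasp_force: 0.0
```

>>> servo_tool(moves=[[[0,0,0],[0.001,0,0.0003],0],[[0,0,0],[0,0,0],0]])

```text
time: 8.7
ee_pos: [0.6151, 0.0351, 0.01]
tcp_rot: [180.0, -15.0, -178.4]
wrist_force: [-0.3, -0.8, 0.4]
opening: -0.0
grasp_force: 0.0
```

```bash
python3 - <<'E'
from h import *
p,d=camera("wrist"); cv2.imwrite("pics/wrist4.png",p[:,:,::-1]); o=get_obs(); print(o["wrist_force"],o["ee_pos"])
for k in ["ledge_mid","case"]:
    print(k,[(round(x["score"],2),np.round(w("wrist",x["xyz"]),4).tolist()) for x in mark_of(k,"wrist")[:2]])
E
```

```text
[-0.10111009  0.01697554 -0.7717496 ] [0.61515637 0.03512014 0.00997108]
ledge_mid []
case [(0.61, [0.54, 0.0063, -0.0001])]
```

View pics/wrist4.png

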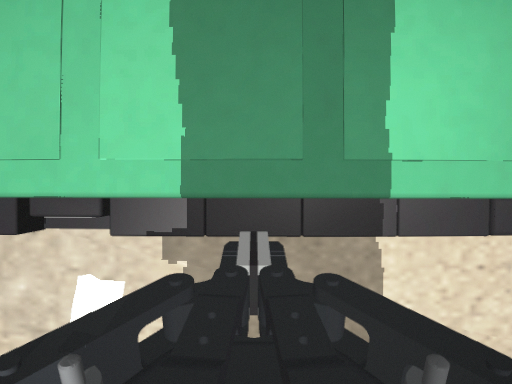

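```bash
python3 - <<'E'
from h import *
from scipy.spatial.transform import Rotation as Ro
c=calibration("wrist"); o=get_obs(); R=np.array(c["R"]);t=np.array(c["t"])
print("cam pos",-R.T@t,"axis",R[2])
P=lambda X: cv2.projectPoints(np.array([X],float),cv2.Rodrigues(R)[0],t,np.array(c["camera_matrix"]),np.array(c["dist"]))[0].ravel().round(1)
T=Ro.from_euler("xyz",o["tcp_rot"],degrees=True).as_matrix()
for s in [(0,0,0),(.0075,0,0),(.011,0,0),(-.011,0,0),(.011,.0145,0)]: print(s,P(o["ee_pos"]+T@np.array(s)))
for x in [.600,.603,.606,.609,.612,.615,.618]: print(x,P([x,.035,.026]),P([x,.035,.04]))
E
```

```text
cam pos [0.59452661 0.0349774  0.19208119] axis [ 1.11695074e-02 -8.14301268e-04 -9.99937288e-01]
(0, 0, 0) [252.9 225.6]
(0.0075, 0, 0) [252.9 213.5]
(0.011, 0, 0) [252.9 207.8]
(-0.011, 0, 0) [252.9 242.9]
(0.011, 0.0145, 0) [278.  207.8]
0.6 [253.3 200.5] [253.3 201.5]
0.603 [253.2 206.2] [253.1 207.6]
0.606 [253.  211.8] [253.  213.8]
0.609 [252.9 217.4] [252.8 219.9]
0.612 [252.7 223. ] [252.6 226. ]
0.615 [252.6 228.6] [252.5 232.1]
0.618 [252.4 234.2] [252.3 238.2]
```

```bash
python3 - <<'E'
from h import *
p,d=camera("wrist"); c=calibration("wrist"); K=np.array(c["camera_matrix"]);R=np.array(c["R"]);t=np.array(c["t"])
for col in (244,264,300):
    for r in range(204,268,4):
        q=cv2.undistortPoints(np.array([[[col,r]]],float),K,np.array(c["dist"])).ravel()
        X=R.T@(np.r_[q,1]*d[r,col]-t); print(col,r,X.round(4),p[r,col])
cv2.imwrite("pics/z.png",cv2.resize(p[190:280,200:310,::-1],None,fx=6,fy=6,interpolation=cv2.INTER_NEAREST))
E
```

```text
244 204 [0.602  0.0301 0.0264] [60 61 60]
244 208 [0.6042 0.0301 0.0252] [59 57 59]
244 212 [0.6063 0.0302 0.0259] [58 55 58]
244 216 [0.6084 0.0303 0.0263] [60 60 61]
244 220 [0.6106 0.0303 0.0258] [56 55 54]
244 224 [0.6127 0.0304 0.0258] [55 55 58]
244 228 [0.6148 0.0304 0.026 ] [57 56 56]
244 232 [0.6144 0.031  0.045 ] [129 130 128]
244 236 [0.6157 0.0312 0.0492] [136 137 134]
244 240 [0.5945 0.035  0.1921] [134 135 133]
244 244 [0.6178 0.0315 0.0581] [135 135 134]
244 248 [0.619  0.0316 0.061 ] [135 135 134]
244 252 [0.6198 0.0318 0.0655] [135 137 135]
244 256 [0.6207 0.0319 0.069 ] [135 138 136]
244 260 [0.6217 0.032  0.0716] [136 137 135]
244 264 [0.6227 0.0321 0.074 ] [135 136 134]
264 204 [0.6017 0.0407 0.0264] [62 61 62]
264 208 [0.6038 0.0408 0.0262] [62 59 61]
264 212 [0.606  0.0409 0.0254] [62 60 61]
264 216 [0.6081 0.0409 0.0256] [60 59 59]
264 220 [0.6104 0.041  0.0245] [59 58 59]
264 224 [0.6125 0.0411 0.0248] [56 55 55]
264 228 [0.6146 0.0411 0.0252] [56 56 56]
264 232 [0.614  0.0404 0.046 ] [128 129 128]
264 236 [0.6155 0.0404 0.0489] [135 137 135]
264 240 [0.6167 0
[... 374 characters left out ...]
 55 57]
300 212 [0.6054 0.0601 0.026 ] [56 55 56]
300 216 [0.6075 0.0601 0.0263] [54 54 54]
300 220 [0.6098 0.0603 0.0252] [53 53 53]
300 224 [0.6119 0.0603 0.0259] [52 51 49]
300 228 [0.6141 0.0604 0.0253] [51 47 50]
300 232 [0.6161 0.0603 0.0266] [50 48 48]
300 236 [ 6.221e-01  6.450e-02 -4.000e-04] [137 127 109]
300 240 [ 6.246e-01  6.460e-02 -5.000e-04] [143 132 114]
300 244 [ 6.27e-01  6.47e-02 -4.00e-04] [146 136 117]
300 248 [ 0.6297  0.0649 -0.0015] [145 135 117]
300 252 [ 6.319e-01  6.480e-02 -1.000e-04] [144 135 115]
300 256 [ 6.345e-01  6.490e-02 -6.000e-04] [151 139 122]
300 260 [6.369e-01 6.490e-02 1.000e-04] [145 134 116]
300 264 [ 6.395e-01  6.510e-02 -3.000e-04] [152 142 123]
```

View pics/z.png

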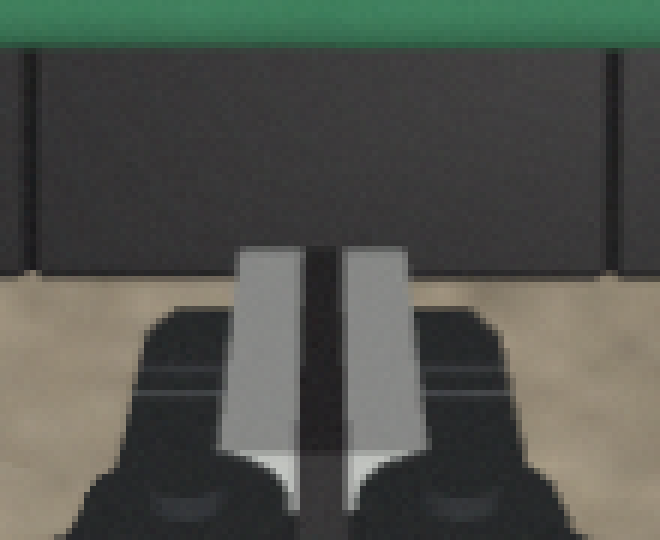

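The depth image explains the missing contact. The shut fingers actually end at about z = 0.044, roughly 32 mm behind the reported TCP, so the tip is hovering above the ledge (top at 0.026, outer edge at row 236, x ≈ 0.618). I'll back off outward and descend by that difference.

>>> servo_tool(moves=[[[0,0,0],[-0.01,0,-0.0027],0],[[0,0,0],[-0.01,0,-0.0027],0],[[0,0,0],[0,0,0],0],[[0,0,0],[-0.0025,0,0.009],0],[[0,0,0],[-0.0025,0,0.009],0],[[0,0,0],[0,0,0],0]])

```text
time: 9.5
ee_pos: [0.6347, 0.0357, -0.0108]
tcp_rot: [-180.0, -15.2, -178.4]
wrist_force: [-0.4, -0.6, -0.4]
opening: -0.0
grasp_force: 0.0
```

>>> servo_tool(moves=[[[0,0,0],[-0.001,0,0.004],0],[[0,0,0],[-0.001,0,0.004],0],[[0,0,0],[0,0,0],0],[[0,0,0],[0,0,0],0]])

```text
time: 9.9
ee_pos: [0.6359, 0.0357, -0.0168]
tcp_rot: [180.0, -15.0, -178.4]
wrist_force: [0.8, -0.0, 0.4]
opening: 0.0001
grasp_force: 0.0
```

```bash
cat >> h.py <<'E'
def wc():
    p,d=camera("wrist"); c=calibration("wrist"); K=np.array(c["camera_matrix"]);R=np.array(c["R"]);t=np.array(c["t"])
    v,u=np.mgrid[0:384,0:512]; q=cv2.undistortPoints(np.stack([u,v],-1).reshape(-1,1,2).astype(np.float64),K,np.array(c["dist"])).reshape(384,512,2)
    return p,(np.dstack([q,np.ones((384,512))])*d[...,None]-t)@R
E
python3 - <<'E'
from h import *
p,W=wc(); o=get_obs(); print(o["time"],o["ee_pos"],o["wrist_force"])
for r in range(190,250,3): print(r,W[r,244].round(4),p[r,244],W[r,300].round(4))
E
```

```text
9.95 [ 0.63604185  0.03569024 -0.01669314] [-0.65914439 -0.63391308 -0.08904831]
190 [0.6153 0.0312 0.0254] [61 60 59] [0.6146 0.0563 0.0258]
193 [0.6167 0.0313 0.0254] [63 62 62] [0.616  0.0565 0.0253]
196 [0.618  0.0313 0.026 ] [64 63 63] [0.6173 0.0564 0.026 ]
199 [6.201e-01 3.060e-02 4.000e-04] [115 105  93] [6.193e-01 6.020e-02 6.000e-04]
202 [ 6.217e-01  3.060e-02 -4.000e-04] [161 149 128] [6.208e-01 6.030e-02 6.000e-04]
205 [ 6.233e-01  3.070e-02 -4.000e-04] [161 149 128] [ 0.6225  0.0606 -0.0012]
208 [ 0.6249  0.0307 -0.001 ] [160 149 129] [ 0.6241  0.0606 -0.001 ]
211 [ 6.265e-01  3.080e-02 -1.000e-04] [162 152 131] [ 0.6257  0.0605 -0.    ]
214 [6.281e-01 3.080e-02 2.000e-04] [161 151 129] [6.272e-01 6.060e-02 1.000e-04]
217 [ 6.297e-01  3.080e-02 -5.000e-04] [162 150 132] [6.288e-01 6.060e-02 4.000e-04]
220 [6.312e-01 3.090e-02 3.000e-04] [164 152 131] [ 0.6305  0.0608 -0.0008]
223 [ 0.633   0.0309 -0.001 ] [163 152 131] [ 0.632   0.0607 -0.    ]
226 [ 6.345e-01  3.100e-02 -3.000e-04] [161 147 127] [6.336e-01 6.070e-02 5.000e-04]
229 [6.36e-01 3.10e-02 5.00e-04] [158 147 127] [ 0.6354  0.061  -0.001 ]
232 [0.6351 0.0316 0.0186] [142 143 139] [ 0.637   0.0611 -0.0015]
235 [0.6363 0.0317 0.0205] [145 146 146] [ 6.385e-01  6.100e-02 -5.000e-04]
238 [0.6371 0.0318 0.0245] [146 146 144] [6.40e-01 6.09e-02 3.00e-04]
241 [0.6378 0.0319 0.0283] [145 145 144] [ 6.417e-01  6.110e-02 -5.000e-04]
244 [0.6387 0.032  0.0309] [145 145 143] [ 0.6434  0.0612 -0.001 ]
247 [0.6396 0.0321 0.0331] [145 145 143] [6.448e-01 6.110e-02 1.000e-04]
```

The finger end is now clearly in front of the ledge (tip at x 0.635, z 0.018; ledge edge at x 0.6185). Approaching to touch.

>>> servo_tool(moves=[[[0,0,0],[-0.001,0,0.003],0],[[0,0,0],[0.004,0,0.001],0],[[0,0,0],[0.004,0,0.001],0],[[0,0,0],[0.004,0,0.001],0],[[0,0,0],[0,0,0],0],[[0,0,0],[0,0,0],0]])

```text
time: 10.55
ee_pos: [0.6237, 0.0354, -0.0196]
tcp_rot: [-180.0, -15.0, -178.4]
wrist_force: [0.1, -0.8, 0.4]
opening: -0.0003
grasp_force: 0.0
```

>>> servo_tool(moves=[[[0,0,0],[0.001,0,0.0003],0],[[0,0,0],[0.001,0,0.0003],0],[[0,0,0],[0,0,0],0]])

```text
time: 10.85
ee_pos: [0.6216, 0.0353, -0.02]
tcp_rot: [-180.0, -15.0, -178.4]
wrist_force: [-0.3, 0.3, 0.2]
opening: 0.0003
grasp_force: 0.0
```

>>> servo_tool(moves=[[[0,0,0],[0.001,0,0.0003],0],[[0,0,0],[0,0,0],0]])

```text
time: 11.05
ee_pos: [0.6207, 0.0353, -0.02]
tcp_rot: [-180.0, -15.0, -178.4]
wrist_force: [0.8, -0.3, -0.2]
opening: 0.0001
grasp_force: 0.1
```

>>> servo_tool(moves=[[[0,0,0],[0.0005,0,0.0001],0],[[0,0,0],[0,0,0],0]])

```text
time: 11.25
ee_pos: [0.6206, 0.0353, -0.0199]
tcp_rot: [180.0, -14.9, -178.4]
wrist_force: [3.5, -1.3, -2.3]
opening: 0.0
grasp_force: 1.5
```

Contact: about 3.5 N at TCP x ≈ 0.6206. Next I'll run along the face to the right, with light pressure.

>>> servo_tool(moves=[[[0,0,0],[0.0003,-0.003,0],0],[[0,0,0],[0,-0.004,0],0],[[0,0,0],[0,-0.004,0],0],[[0,0,0],[0,-0.004,0],0],[[0,0,0],[0,-0.004,0],0],[[0,0,0],[0,-0.004,0],0],[[0,0,0],[0,-0.004,0],0]])

```text
time: 11.95
ee_pos: [0.6212, 0.0085, -0.0196]
tcp_rot: [179.9, -14.9, -178.4]
wrist_force: [4.0, 3.0, -1.1]
opening: 0.0001
grasp_force: 2.1
```

>>> servo_tool(moves=[[[0,0,0],[0,-0.004,0],0],[[0,0,0],[0,-0.004,0],0],[[0,0,0],[0,-0.004,0],0],[[0,0,0],[0,-0.004,0],0],[[0,0,0],[0,-0.004,0],0]])

```text
time: 12.45
ee_pos: [0.6217, -0.0115, -0.0196]
tcp_rot: [179.9, -14.9, -178.4]
wrist_force: [3.6, 3.1, 0.2]
opening: 0.0003
grasp_force: 2.1
```

>>> servo_tool(moves=[[[0,0,0],[0,-0.004,0],0],[[0,0,0],[0,-0.004,0],0],[[0,0,0],[0,-0.004,0],0],[[0,0,0],[0,-0.004,0],0],[[0,0,0],[0,-0.004,0],0]])

```text
time: 12.95
ee_pos: [0.6222, -0.0315, -0.0196]
tcp_rot: [180.0, -14.9, -178.4]
wrist_force: [4.2, 3.5, -0.6]
opening: 0.0
grasp_force: 2.0
```

The contact is steady at about 4 N. The notch's near edge is expected around y ≈ -0.043, so I'll use smaller steps.

>>> servo_tool(moves=[[[0,0,0],[0,-0.004,0],0],[[0,0,0],[0,-0.004,0],0],[[0,0,0],[0,-0.004,0],0],[[0,0,0],[0,-0.003,0],0]])

```text
time: 13.35
ee_pos: [0.6222, -0.0469, -0.0197]
tcp_rot: [180.0, -15.0, -178.4]
wrist_force: [3.2, 2.9, 0.2]
opening: 0.0001
grasp_force: 1.7
```

>>> servo_tool(moves=[[[0,0,0],[0,-0.003,0],0],[[0,0,0],[0,-0.003,0],0],[[0,0,0],[0,-0.003,0],0]])

```text
time: 13.65
ee_pos: [0.6217, -0.0562, -0.0201]
tcp_rot: [-180.0, -15.1, -178.5]
wrist_force: [0.5, -0.7, 1.5]
opening: -0.0001
grasp_force: 0.0
```

>>> servo_tool(moves=[[[0,0,0],[0,-0.003,0],0],[[0,0,0],[0,-0.003,0],0],[[0,0,0],[0,-0.003,0],0]])

```text
time: 13.95
ee_pos: [0.6225, -0.065, -0.0199]
tcp_rot: [-180.0, -15.0, -178.4]
wrist_force: [-0.3, 0.2, -0.3]
opening: 0.0003
grasp_force: 0.0
```

Notch found: the force vanished at y ≈ -0.055. I'll centre in it and go in toward the catch.

>>> servo_tool(moves=[[[0,0,0],[0,-0.004,0],0],[[0,0,0],[0.003,0,0.0008],0],[[0,0,0],[0.003,0,0.0008],0],[[0,0,0],[0.002,0,0.0005],0],[[0,0,0],[0,0,0],0],[[0,0,0],[0,0,0],0]])

```text
time: 14.55
ee_pos: [0.6144, -0.0688, -0.0197]
tcp_rot: [-180.0, -15.0, -178.4]
wrist_force: [-0.3, 0.3, 0.2]
opening: -0.0002
grasp_force: 0.0
```

>>> servo_tool(moves=[[[0,0,0],[0.001,0,0.0003],0],[[0,0,0],[0.001,0,0.0003],0],[[0,0,0],[0,0,0],0]])

```text
time: 14.85
ee_pos: [0.6129, -0.0689, -0.0198]
tcp_rot: [180.0, -14.9, -178.4]
wrist_force: [3.6, 0.3, -1.5]
opening: -0.0001
grasp_force: 1.8
```

>>> servo_tool(moves=[[[0,0,0],[0.001,0,0.0003],0],[[0,0,0],[0.001,0,0.0003],0],[[0,0,0],[0,0,0],0]])

```text
time: 15.15
ee_pos: [0.6103, -0.0689, -0.0198]
tcp_rot: [180.0, -15.0, -178.4]
wrist_force: [3.7, 1.0, -0.7]
opening: -0.0001
grasp_force: 2.1
```

Catch contact came at 10 mm depth, as expected, and it is sliding. I'll continue home.

>>> servo_tool(moves=[[[0,0,0],[0.001,0,0.0003],0],[[0,0,0],[0.001,0,0.0003],0],[[0,0,0],[0.001,0,0.0003],0],[[0,0,0],[0,0,0],0]])

```text
time: 15.55
ee_pos: [0.6069, -0.0691, -0.0199]
tcp_rot: [180.0, -15.0, -178.4]
wrist_force: [3.7, 1.0, 1.2]
opening: -0.0001
grasp_force: 1.8
```

>>> servo_tool(moves=[[[0,0,0],[0.001,0,0.0003],0],[[0,0,0],[0.001,0,0.0003],0],[[0,0,0],[0,0,0],0]])

```text
time: 15.85
ee_pos: [0.6051, -0.0691, -0.0199]
tcp_rot: [180.0, -15.0, -178.4]
wrist_force: [5.1, 1.5, 2.0]
opening: -0.0
grasp_force: 2.2
```

>>> servo_tool(moves=[[[0,0,0],[0.001,0,0.0003],0],[[0,0,0],[0,0,0],0]])

```text
time: 16.05
ee_pos: [0.605, -0.0691, -0.0199]
tcp_rot: [180.0, -14.9, -178.4]
wrist_force: [8.2, 1.3, 0.9]
opening: -0.0003
grasp_force: 4.2
```

It has stopped after 8 mm and the force is rising, so it is home. I'll give one more small push to confirm, then withdraw straight out and up.

>>> servo_tool(moves=[[[0,0,0],[0.0007,0,0.0002],0],[[0,0,0],[0,0,0],0],[[0,0,0],[0,0,0],0]])

```text
time: 16.35
ee_pos: [0.6049, -0.0691, -0.0199]
tcp_rot: [-180.0, -14.8, -178.4]
wrist_force: [10.9, 1.5, 0.1]
opening: -0.0002
grasp_force: 5.5
```

>>> servo_tool(moves=[[[0,0,0],[-0.005,0,-0.0015],0],[[0,0,0],[-0.01,0,-0.0027],0],[[0,0,0],[-0.01,0,-0.0027],0],[[0,0,0],[-0.01,0,-0.0027],0],[[0,0,0],[-0.005,0,-0.02],0],[[0,0,0],[0,0,-0.04],0],[[0,0,0],[0,0,-0.04],0],[[0,0,0],[0,0,-0.04],0],[[0,0,0],[0.01,0,-0.03],0],[[0,0,0],[0,0,0],0],[[0,0,0],[0,0,0],0],[[0,0,0],[0,0,0],0]])

```text
time: 17.55
ee_pos: [0.678, -0.0673, 0.1438]
tcp_rot: [180.0, -15.2, -178.4]
wrist_force: [-0.3, -0.7, -0.6]
opening: -0.0002
grasp_force: 0.0
```

```bash
python3 - <<'E'
from h import *
p,W=wc(); o=get_obs(); print(o["time"],o["ee_pos"],o["wrist_force"])
g=(p[...,1]>p[...,0]*1.4)&(p[...,1]>60)&(abs(W[...,1])<.15)
for a in np.arange(.48,.61,.01):
    m=g&(abs(W[...,0]-a)<.003)
    if m.any(): print(round(a,3),np.median(W[m][:,2]).round(4))
cv2.imwrite("pics/end.png",p[:,:,::-1])
E
```

```text
17.6 [ 0.67793726 -0.06721928  0.14377197] [ 0.17519823 -0.52402197 -0.13022744]
0.48 0.0402
0.49 0.0414
0.5 0.0434
0.51 0.0445
0.52 0.0457
0.53 0.047
0.54 0.0482
0.55 0.0494
0.56 0.0506
0.57 0.0518
0.58 0.0525
0.59 0.0533
0.6 0.0501
```

View pics/end.png

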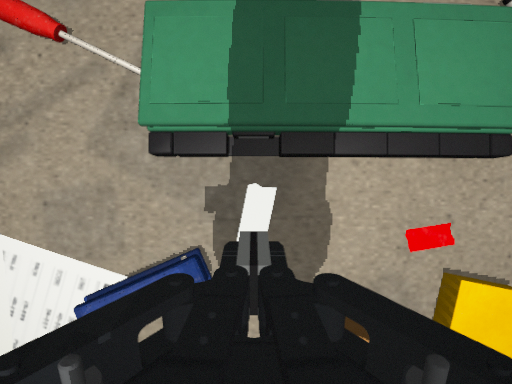

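The final view shows the catch recessed in the notch (columns 230–280, row 140). The lid slopes from 40 mm up to about 53–54 mm at its far edge, about 0.12 rad, so it is ajar. The hand is clear and the loose things are undisturbed, so I'm handing in.

```bash
python3 -c "
from workcell import job_done
print(job_done())"
```

```text
the job is handed in; nothing more can be done
None
```

I ran the shut fingertip along the ledge from the y = +26 mm bay to the notch (fifth bay from the left, y = -78 mm), pressed the catch home so the lid popped ajar by about 0.12 rad, drew the hand clear, and handed the job in at about 18 s.

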